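# Swap the parts bins back into their colour lanes

## Task

The bins of pipe fittings were put back into each other's lanes: put the red bins into the trays of the red lane and the blue bins into those of the blue lane, in each lane the part-used bin in the front tray (nearer the robot, at the label end) so that it is used up first and the full bin in the rear tray, every bin sitting flat on its tray's floor. The yellow-taped mat is free for parking a bin on the way. Keep the bins upright, set them down rather than dropping them, and leave the glue bottle standing where it is.

Things in the scene. Friction and masses are not known exactly. Their poses are not given: they have to be found in the camera images.
- red_partused_bin: Loose red open bin, part-used: only two steel fittings, most of its floor shows; about 0.14 kg. 108 x 54 mm outside, 45 mm high, 3 mm upright walls; grasp across the 54 mm from above, outside the long walls. Fittings are fixed in it. Origin: centre of underside (in a tray: 4 mm above the tray's origin). x along the 108 mm, y across, z up. Starts in either tray of the blue lane.
- red_full_bin: Loose red open bin, full: eight steel pipe fittings cover its floor; about 0.36 kg. 108 x 54 mm outside, 45 mm high, 3 mm upright walls; grasp across the 54 mm from above, outside the long walls. Fittings are fixed in it. Origin: centre of underside (in a tray: 4 mm above the tray's origin). x along the 108 mm, y across, z up. Starts in either tray of the blue lane.
- blue_partused_bin: Loose blue open bin, part-used: only two brass fittings, most of its floor shows; about 0.14 kg. 108 x 54 mm outside, 45 mm high, 3 mm upright walls; grasp across the 54 mm from above, outside the long walls. Fittings are fixed in it. Origin: centre of underside (in a tray: 4 mm above the tray's origin). x along the 108 mm, y across, z up. Starts in either tray of the red lane.
- blue_full_bin: Loose blue open bin, full: eight brass pipe fittings cover its floor; about 0.36 kg. 108 x 54 mm outside, 45 mm high, 3 mm upright walls; grasp across the 54 mm from above, outside the long walls. Fittings are fixed in it. Origin: centre of underside (in a tray: 4 mm above the tray's origin). x along the 108 mm, y across, z up. Starts in either tray of the red lane.
- red_front_tray: Fixed shallow red tray of the red lane, the one nearer the robot, at the end with the white label. Outside 132 x 78, inside 124 x 70 mm; floor 4 mm, rim 10 mm above its origin (centre of underside, 3 mm above the bench). x along the lane, away from the robot; y across. The lane's two trays are 140 mm apart. Its rim shows round the blue bin in it at the start. A bin fits either way round.
- red_rear_tray: Fixed shallow red tray of the red lane, the one farther from the robot. Outside 132 x 78, inside 124 x 70 mm; floor 4 mm, rim 10 mm above its origin (centre of underside, 3 mm above the bench). x along the lane, away from the robot; y across. The lane's two trays are 140 mm apart. Its rim shows round the blue bin in it at the start. A bin fits either way round.
- blue_front_tray: Fixed shallow blue tray of the blue lane, the one nearer the robot, at the end with the white label. Outside 132 x 78, inside 124 x 70 mm; floor 4 mm, rim 10 mm above its origin (centre of underside, 3 mm above the bench). x along the lane, away from the robot; y across. The lane's two trays are 140 mm apart. Its rim shows round the red bin in it at the start. A bin fits either way round.
- blue_rear_tray: Fixed shallow blue tray of the blue lane, the one farther from the robot. Outside 132 x 78, inside 124 x 70 mm; floor 4 mm, rim 10 mm above its origin (centre of underside, 3 mm above the bench). x along the lane, away from the robot; y across. The lane's two trays are 140 mm apart. Its rim shows round the red bin in it at the start. A bin fits either way round.
- spare_spot: Fixed flat grey mat, 150 x 100 mm and 2 mm thick, with a yellow tape border; empty at the start. One bin can stand on it while others are moved. Origin: centre of the underside, on the bench; x along its 150 mm, y along its 100 mm.
- glue_bottle: Loose green glue bottle with a pointed nozzle, standing on the bench to one side of the lanes, 38 mm across, 85 mm high, 0.06 kg. Bystander: leave it standing where it is. Origin: centre of the underside.
Not all that is in view belongs to the job. Leave any green or grey look-alike of the red_front_tray alone.

How it is judged:
By the outcome, as a careful person would: the job done as asked, in the order asked, and still so for the second after the job is handed in, with the robot touching nothing.
It also fails if it takes over 136 s, if anything falls off the work surface, if the arm or the gripper's body presses on something with over 40 N, if the wrist force passes 120 N, or if a joint passes its speed limit or range.

## Robot

A 6-joint arm with a two-finger parallel gripper is mounted at the origin on the work surface. World frame = base frame: x ahead of the robot, y to its left, z up, the work surface at z = 0. Lengths are in m, angles in degrees, forces in N, time in s.
With the tool pointing down it reaches from about 0.375 to 0.9 m from the base axis. Payload 3.1 kg.
Tool frame: the origin (TCP) lies on the centre line of the jaws, within the pads' length; the fingertips stand 8 mm ahead of it and the grasp point (between the pads) lies 11 mm behind it (bot.tip_extent is the distance from the TCP to the fingertips, in m); z points along the fingers, y is the line along which they close (so a half turn about z gives the same grasp; the last joint's range is limited). The gripper opens to 87 mm and grips with 3 to 60 N. Pads are 19 mm wide; open, the fingers measure 117 mm over their backs; the gripper's body (75 mm by 190 mm) begins 51 mm behind the grasp point.
Start: joints at [-77.664, 30.224, 82.088, -0, 67.689, -10.227], TCP at [0.24, -0.577, 0.231] pointing down, gripper open.
Joint ranges: [-176.69, 176.69], [-43.24, 126.21], [12.49, 139.97], [-82, 262], [0, 151.66], [-163.58, 163.58]. Speed limits (degrees/s): [159.86, 159.86, 180, 180, 180, 180].

## Interface

Orientations are given as a 3x3 rotation matrix whose columns are the frame's x, y, z axes.
In Python, from rig import bot, vision, workorder gives the robot as it stands.
- The arm moves only by the shell command python3 -m handwheel 'ROWS'. ROWS is JSON, a list of rows, each an object with "delta_rot": the turn, a rotation vector about the tool's x, y, z in rad, a list of three; "xyz": the shift along the tool's x, y, z in mm, a list of three; "hand": the closure, from -1 (fully open) to 1 (shut). A call has exactly 5 rows; each row is the pose to reach, as a shift and turn from the pose commanded when the call began, along the tool's axes at that moment; what a row does not reach only later rows make up. A row lasts 1/8 s, in which the tool goes at most 62.5 mm and 10.7 degrees, less where a joint would pass 70% of its speed; a pose out of reach is approached as far as the arm can. A call with a gripper value outside its range is refused whole. The fingers move at their own pace and stop on an object; the grip force is fixed at half the most. Time passes only in rows, so rows that repeat a pose let the fingers close, or fill a call up. It gives the time, the measured TCP pose, the force, the opening and the grip force at its end, in the units of the state.
- bot.read_state(): the state, without advancing time (a new reading comes with each control period).
- vision.capture(name): name is "side" or "top" or "wrist"; returns the picture (400x640x3 uint8, red, green, blue); there is no depth.
- vision.camera_model(name): a dict with "camera_matrix" (3x3 intrinsics, pixels), "dist_coeffs" ([k1, k2, p1, p2, k3] as OpenCV has them; the pictures are not rectified), "camera_from_world" (4x4, takes a point from world to camera coordinates). Camera axes: x right, y up, looking along -z (the intrinsics and any distortion apply to the point x, -y, -z); pixel columns grow to the right and rows downward; lengths in m; the calibration is good to about 2 mm. A picture is of the moment at which its call begins: read the wrist's pose just before it. camera_model takes no time and is no camera call; for the wrist camera it gives the pose at the moment of the call.
- workorder.hand_in(): hands the job in; it is judged then, once.
The state is a dict: "time_s": time; "joint_positions": joint angles; "qvel": joint speeds; "tau": joint torques, N m; "position": TCP position; "tcp_rot": TCP orientation; "force": force on the tool from outside, world axes, zero at the start; "moment": the same for the moment, N m; "opening": opening from 0.0 (shut) to 1.0 (fully open); "grasp_force": force on a finger pad.
Only numpy, scipy, OpenCV 4.12 (cv2) and the standard library are available. Lean on these libraries where they do the work, as an engineer would, in place of code of your own. Each camera call takes 0.05 s, during which the arm holds its last target. There are 200 camera calls.

## Working session

There is one attempt and no reset: what is moved stays moved. The work goes in short steps, Python scripts to look and compute and a shell command to move; the robot and the scene stay as the last step left them, time stands still between calls to the robot, and variables do not carry over. Pictures are saved under pics/ and viewed, at most 16 in all, crops included, and the job is handed in when it is done.

```bash
mkdir -p pics; ls; python3 - <<'E'
from rig import bot,vision
import cv2
for n in("top","side"):
    im=vision.capture(n); cv2.imwrite(f"pics/{n}0.png",im[:,:,::-1])
    m=vision.camera_model(n); print(n,m)
s=bot.read_state(); print(s["time_s"],s["position"],s["tcp_rot"],s["opening"],bot.tip_extent)
E
```

```text
pics
top {'camera_matrix': array([[450.31481596,   0.        , 319.42127673],
       [  0.        , 450.31481596, 198.36233047],
       [  0.        ,   0.        ,   1.        ]]), 'dist_coeffs': array([-0.02522326,  0.        ,  0.        ,  0.        ,  0.        ]), 'camera_from_world': array([[-0.02864579, -0.99951538, -0.01218314,  0.01223664],
       [ 0.99111271, -0.02998469,  0.12960138, -0.46220384],
       [-0.12990388, -0.00836233,  0.99149133, -1.19272781],
       [ 0.        ,  0.        ,  0.        ,  1.        ]])}
side {'camera_matrix': array([[434.92040025,   0.        , 320.25220408],
       [  0.        , 434.92040025, 203.25688679],
       [  0.        ,   0.        ,   1.        ]]), 'dist_coeffs': array([-0.02249146,  0.        ,  0.        ,  0.        ,  0.        ]), 'camera_from_world': array([[-0.85266161, -0.5223625 ,  0.01027581,  0.39981599],
       [ 0.3075541 , -0.48593262,  0.81809533, -0.17879444],
       [-0.42234897,  0.70071885,  0.57499082, -0.9651511 ],
       [ 0.        ,  0.        ,  0.        ,  1.        ]])}
0.1 [ 0.23968955 -0.57651478  0.22965705] [[ 9.23444577e-01  3.83731554e-01 -4.56592105e-04]
 [ 3.83731698e-01 -9.23442642e-01  1.91579061e-03]
 [ 3.13512686e-04 -1.94433531e-03 -9.99998061e-01]] 1.000672935349359 0.008
```

View pics/top0.png

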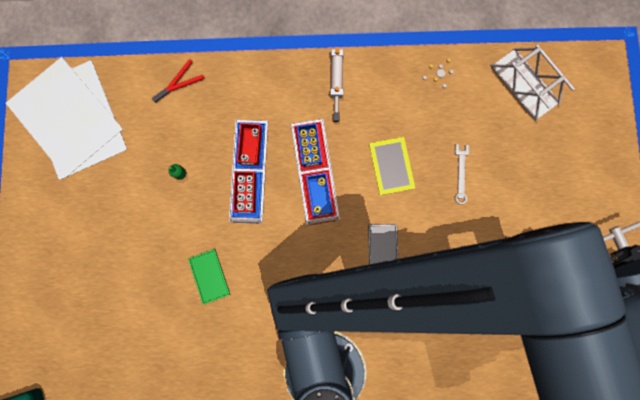

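View pics/side0.png

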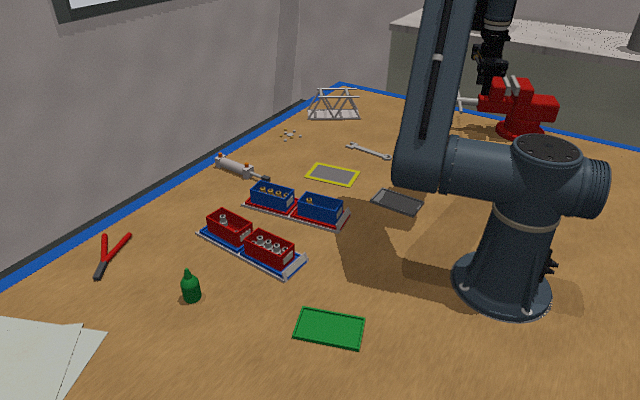

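The top view shows two lanes:
- **Left lane (white/blue rims):** red part-used bin at the rear (249,145), red full bin at the front (245,195).
- **Right lane (red rims):** blue full bin at the rear (310,147), blue part-used bin at the front (320,196).

The mat is at (392,166) and the bottle at (177,172). Decoys to leave alone are the green tray (209,276) and the grey tray (383,243). I'll take one enlarged crop to measure from.

```bash
python3 - <<'E'
import cv2
im=cv2.imread("pics/top0.png")
cv2.imwrite("pics/crop0.png",cv2.resize(im[110:230,225:425],None,fx=4,fy=4,interpolation=cv2.INTER_CUBIC))
E
```

```text
(no output)
```

View pics/crop0.png

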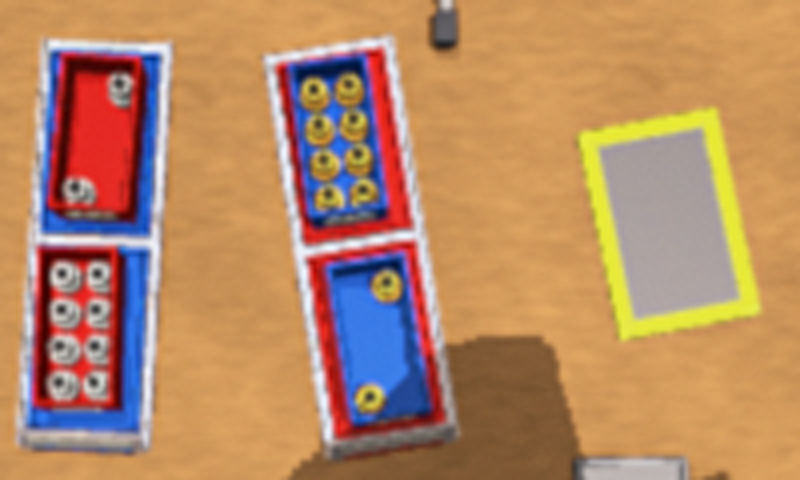

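The crop confirms the choice. The full bins are the blue one at the red rear tray (crop 335,140) and the red one at the blue front tray (crop 78,330). The white labels are at the near ends of both lanes (crop 85,440 and 390,445). The bins sit off-centre in their trays.

```bash
cat > h.py <<'E'
import numpy as np,cv2
from rig import bot,vision
F=np.diag([1,-1,-1.])
def world(uv,z,name="top",m=None):
    m=m or vision.camera_model(name); T=m["camera_from_world"]; R,t=T[:3,:3],T[:3,3]
    p=cv2.undistortPoints(np.array(uv,float).reshape(-1,1,2),m["camera_matrix"],m["dist_coeffs"])[:,0]
    d=(F@np.c_[p,np.ones(len(p))].T).T@R; c=-R.T@t
    return c+d*((z-c[2])/d[:,2])[:,None]
def pix(P,name="top",m=None):
    m=m or vision.camera_model(name);T=m["camera_from_world"]
    q=(np.c_[np.atleast_2d(P),np.ones(len(np.atleast_2d(P)))]@T.T)[:,:3]@F
    return cv2.projectPoints(q,np.zeros(3),np.zeros(3),m["camera_matrix"],m["dist_coeffs"])[0][:,0]
def rect(uv,z,name="top",m=None):
    "corners rearL,rearR,frontR,frontL -> centre, yaw deg, length, width"
    w=world(uv,z,name,m); a=(w[0]+w[1]-w[2]-w[3])/2; b=(w[0]+w[3]-w[1]-w[2])/2
    return w.mean(0)[:2].round(4),round(np.degrees(np.arctan2(a[1],a[0])),1),round(1e3*np.hypot(*a[:2]),1),round(1e3*np.hypot(*b[:2]),1)
def togo(xyz,yaw):
    "shift in tool axes mm and turn about tool z (rad) so that tool y is at yaw+-90, tool straight down"
    s=bot.read_state();R=s["tcp_rot"]
    best=min((yaw+k for k in(0,180,-180)),key=lambda q:-np.cos(np.radians(q))*R[0,0]-np.sin(np.radians(q))*R[1,0])
    c,n=np.cos(np.radians(best)),np.sin(np.radians(best)); G=np.array([[c,n,0],[n,-c,0],[0,0,-1]])
    rv=cv2.Rodrigues(R.T@G)[0].ravel()
    return (R.T@(np.array(xyz)-s["position"])*1e3).round(1),rv.round(4)
E
python3 - <<'E'
from h import *
C=lambda l:[(225+(x+.5)/4-.5,110+(y+.5)/4-.5) for x,y in l]
for n,z,l in [("redpart",.052,[(62,54),(146,57),(135,215),(50,210)]),("redfull",.052,[(38,247),(124,248),(118,405),(34,405)]),
 ("bluefull",.052,[(288,60),(368,52),(385,212),(308,220)]),("bluepart",.052,[(326,264),(406,250),(433,412),(352,425)]),
 ("mat",.002,[(578,132),(718,108),(761,314),(621,340)]),
 ("bluelane",.008,[(45,40),(172,42),(148,450),(18,447)]),("redlane",.008,[(264,58),(396,38),(458,438),(328,458)]),
 ("brear",.013,[(45,40),(172,42),(160,236),(33,234)]),("rrear",.013,[(264,58),(396,38),(420,236),(298,248)])]: print(n,*rect(C(l),z))
print(world([(177,172)],.04), vision.camera_model("wrist")["camera_from_world"].round(3))
E
```

```text
redpart [0.617  0.1849] -4.5 109.6 57.8
redfull [0.4853 0.1993] -2.2 106.6 57.2
bluefull [0.6103 0.0226] 5.0 112.0 53.5
bluepart [ 0.4714 -0.0019] 7.6 110.3 54.5
mat [ 0.5533 -0.2071] 8.7 150.2 100.0
bluelane [0.5511 0.1945] -4.0 289.9 90.2
redlane [0.543  0.0092] 7.2 287.1 92.4
brear [0.6245 0.1884] -3.9 139.7 89.4
rrear [0.614  0.0188] 6.8 140.7 89.6
[[0.5454534  0.38544256 0.04      ]] [[ 0.384 -0.923 -0.002 -0.624]
 [ 0.879  0.366 -0.304  0.037]
 [ 0.282  0.115  0.953 -0.392]
 [ 0.     0.     0.     1.   ]]
```

```bash
python3 - <<'E'
from h import *
print(togo((.56,.05,.26),5))
E
```

```text
(array([ 536.2, -455.7,  -29.3]), array([-0.002 , -0.    ,  0.3066]))
```

```bash
python3 -m handwheel '[{"xyz":[48,-41,-20],"delta_rot":[0,0,0.06],"hand":-1},{"xyz":[96,-82,-29],"delta_rot":[0,0,0.12],"hand":-1},{"xyz":[144,-123,-29],"delta_rot":[0,0,0.2],"hand":-1},{"xyz":[192,-164,-29],"delta_rot":[0,0,0.31],"hand":-1},{"xyz":[236,-205,-29],"delta_rot":[0,0,0.31],"hand":-1}]'; python3 -c "
from h import *
print(togo((.56,.05,.26),5))"
```

```text
time_s: 0.72
position: [0.3781, -0.2988, 0.2594]
tcp_rot: [[0.997, 0.082, 0.0], [0.082, -0.997, 0.0], [0.0, -0.0, -1.0]]
force: [1.2, -0.1, -0.0]
opening: 1.0
grasp_force: 0.0
(array([ 210. , -332.6,   -0.5]), array([-0.0002, -0.0002, -0.0047]))
```

```bash
python3 -m handwheel '[{"xyz":[32,-50,0],"delta_rot":[0,0,0],"hand":-1},{"xyz":[64,-100,0],"delta_rot":[0,0,0],"hand":-1},{"xyz":[96,-150,0],"delta_rot":[0,0,0],"hand":-1},{"xyz":[128,-200,0],"delta_rot":[0,0,0],"hand":-1},{"xyz":[160,-250,0],"delta_rot":[0,0,0],"hand":-1}]';python3 -m handwheel '[{"xyz":[25,-42,0],"delta_rot":[0,0,0],"hand":-1},{"xyz":[50,-82,0],"delta_rot":[0,0,0],"hand":-1},{"xyz":[50,-82,0],"delta_rot":[0,0,0],"hand":-1},{"xyz":[50,-82,0],"delta_rot":[0,0,0],"hand":-1},{"xyz":[50,-82,0],"delta_rot":[0,0,0],"hand":-1}]'; python3 - <<'E'
from h import *
m=vision.camera_model("wrist"); im=vision.capture("wrist"); cv2.imwrite("pics/w0.png",im[:,:,::-1])
import pickle; pickle.dump(m,open("w0.pkl","wb"))
E
```

```text
time_s: 1.35
position: [0.5166, -0.0363, 0.2594]
tcp_rot: [[0.996, 0.084, -0.0], [0.084, -0.996, -0.0], [-0.0, 0.0, -1.0]]
force: [1.3, 0.3, 0.3]
opening: 1.001
grasp_force: 0.0
time_s: 1.98
position: [0.5584, 0.0466, 0.2594]
tcp_rot: [[0.997, 0.082, -0.001], [0.082, -0.997, -0.0], [-0.001, 0.0, -1.0]]
force: [0.2, -0.9, 0.3]
opening: 1.002
grasp_force: 0.0
```

View pics/w0.png

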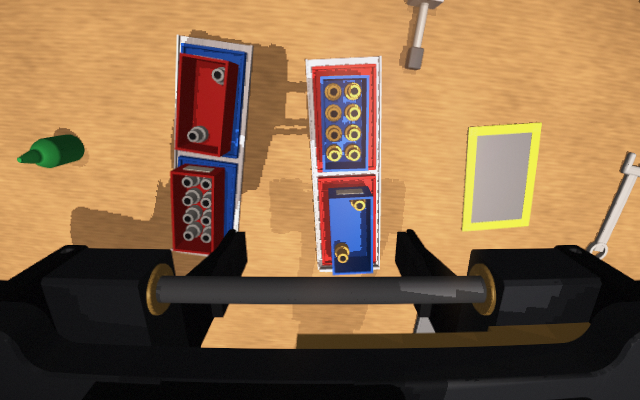

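The wrist view shows all four bins. Blue full spans roughly (321–368, 77–170) and blue part-used is below it. I'll enlarge to measure the corners.

```bash
python3 - <<'E'
import cv2
im=cv2.imread("pics/w0.png")
cv2.imwrite("pics/w0c.png",cv2.resize(im[32:280,165:390],None,fx=2.4,fy=2.4,interpolation=cv2.INTER_CUBIC))
E
```

```text
(no output)
```

View pics/w0c.png

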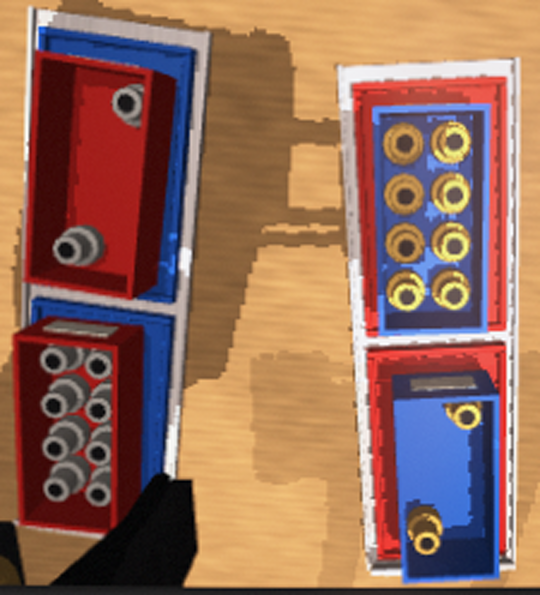

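```bash
python3 - <<'E'
from h import *
import pickle; m=pickle.load(open("w0.pkl","rb"))
C=lambda l:[(165+(x+.5)/2.4-.5,32+(y+.5)/2.4-.5) for x,y in l]
for n,z,l in [("redpart",.052,[(37,52),(155,68),(134,298),(25,282)]),("redfull",.052,[(13,340),(115,345),(112,528),(18,525)]),
 ("bluefull",.052,[(375,107),(488,105),(487,331),(383,333)]),("bluepart",.052,[(394,395),(499,398),(498,579),(402,580)]),
 ("redrear",.013,[(352,83),(508,78),(506,329),(366,336)]),("redfront",.013,[(367,348),(506,342),(505,556),(385,560)]),("redplate",.003,[(340,66),(520,58),(514,570),(370,572)]),
 ("bluerear",.013,[(40,25),(196,48),(176,303),(22,280)])]: print(n,*rect(C(l),z,m=m))
print(world(C([(163,304),(32,297),(165,490),(30,10),(210,32)]),.008,m=m))
mm=[(0+(x)) for x in ()]
print("mat",*rect([(468,127),(541,123),(528,227),(461,231)],.002,m=m))
E
```

```text
redpart [0.6186 0.1879] -5.5 107.2 54.3
redfull [0.4855 0.2042] -2.5 104.6 52.3
bluefull [0.611  0.0227] 6.9 106.3 51.7
bluepart [ 4.718e-01 -2.000e-04] 7.5 107.6 53.7
redrear [0.6136 0.0201] 7.3 130.3 77.8
redfront [0.4755 0.0009] 8.4 134.3 75.2
redplate [0.5409 0.0095] 7.4 296.7 91.5
bluerear [0.622  0.1914] -5.2 130.6 81.9
[[0.55161813 0.16346555 0.008     ]
 [0.54988532 0.23691891 0.008     ]
 [0.43819131 0.16280741 0.008     ]
 [0.69722652 0.231803   0.008     ]
 [0.69273363 0.1404712  0.008     ]]
mat [ 0.5513 -0.2052] 9.2 151.0 101.0
```

```bash
python3 -c "
from h import *
print(togo((.6108,.0227,.030),6.5))"
```

```text
(array([ 50.3,  28. , 229.5]), array([ 0.0001,  0.0006, -0.0315]))
```

```bash
python3 -m handwheel '[{"xyz":[30,17,40],"delta_rot":[0,0,-0.03],"hand":-1},{"xyz":[50.3,28,90],"delta_rot":[0,0,-0.03],"hand":-1},{"xyz":[50.3,28,130],"delta_rot":[0,0,-0.03],"hand":-1},{"xyz":[50.3,28,160],"delta_rot":[0,0,-0.03],"hand":-1},{"xyz":[50.3,28,160],"delta_rot":[0,0,-0.03],"hand":-1}]'; python3 - <<'E'
from h import *
print(togo((.6108,.0227,.030),6.5))
im=vision.capture("wrist"); cv2.imwrite("pics/w1.png",im[:,:,::-1])
E
```

```text
time_s: 2.65
position: [0.6092, 0.0231, 0.0972]
tcp_rot: [[0.994, 0.112, -0.006], [0.112, -0.994, 0.001], [-0.006, -0.002, -1.0]]
force: [-0.0, 0.1, -0.5]
opening: 0.999
grasp_force: 0.0
(array([ 1.9,  0.7, 67.2]), array([-0.0015,  0.0061, -0.0015]))
```

View pics/w1.png

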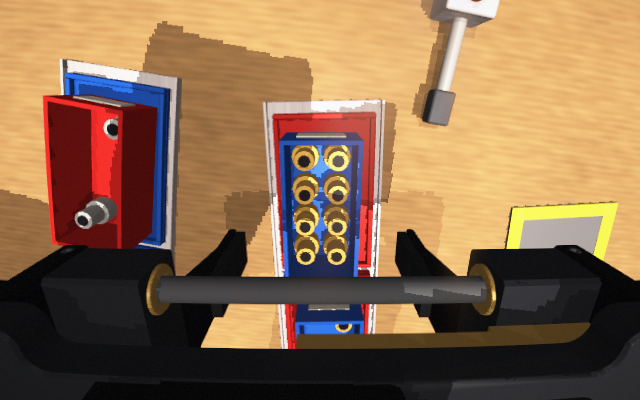

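The blue full bin is centred between the fingers (bin at column 320, fingers at 246 and 397). Descending to grip.

```bash
python3 -m handwheel '[{"xyz":[0,0,25],"delta_rot":[0,0,0],"hand":-1},{"xyz":[0,0,50],"delta_rot":[0,0,0],"hand":-1},{"xyz":[0,0,68],"delta_rot":[0,0,0],"hand":-1},{"xyz":[0,0,68],"delta_rot":[0,0,0],"hand":-1},{"xyz":[0,0,68],"delta_rot":[0,0,0],"hand":-0.2}]';python3 -m handwheel '[{"xyz":[0,0,0],"delta_rot":[0,0,0],"hand":1},{"xyz":[0,0,0],"delta_rot":[0,0,0],"hand":1},{"xyz":[0,0,0],"delta_rot":[0,0,0],"hand":1},{"xyz":[0,0,0],"delta_rot":[0,0,0],"hand":1},{"xyz":[0,0,0],"delta_rot":[0,0,0],"hand":1}]'
```

```text
time_s: 3.32
position: [0.6124, 0.0238, 0.0327]
tcp_rot: [[0.994, 0.113, 0.002], [0.113, -0.994, -0.0], [0.002, 0.001, -1.0]]
force: [0.4, 0.8, 1.0]
opening: 0.946
grasp_force: 0.0
time_s: 3.95
position: [0.6117, 0.0239, 0.0319]
tcp_rot: [[0.994, 0.114, 0.001], [0.114, -0.994, -0.0], [0.0, 0.0, -1.0]]
force: [0.2, 0.5, 3.8]
opening: 0.616
grasp_force: 30.0
```

```bash
python3 -m handwheel '[{"xyz":[0,0,-15],"delta_rot":[0,0,0],"hand":1},{"xyz":[0,0,-35],"delta_rot":[0,0,0],"hand":1},{"xyz":[0,0,-60],"delta_rot":[0,0,0],"hand":1},{"xyz":[0,0,-80],"delta_rot":[0,0,0],"hand":1},{"xyz":[0,0,-80],"delta_rot":[0,0,0],"hand":1}]';python3 -c "
from h import *
print(togo((.552,-.206,.11),8.5))"
```

```text
time_s: 4.58
position: [0.6126, 0.024, 0.1134]
tcp_rot: [[0.994, 0.114, 0.004], [0.114, -0.994, -0.0], [0.004, 0.001, -1.0]]
force: [0.5, 0.6, -3.8]
opening: 0.618
grasp_force: 30.0
(array([-86.3, 221.6,   3.2]), array([ 0.0009, -0.0036, -0.0345]))
```

```bash
python3 -m handwheel '[{"xyz":[-15,40,0],"delta_rot":[0,0,0],"hand":1},{"xyz":[-37,95,0],"delta_rot":[0,0,0],"hand":1},{"xyz":[-59,150,0],"delta_rot":[0,0,-0.03],"hand":1},{"xyz":[-80,205,0],"delta_rot":[0,0,-0.03],"hand":1},{"xyz":[-86,221,0],"delta_rot":[0,0,-0.03],"hand":1}]';python3 -m handwheel '[{"xyz":[0,0,0],"delta_rot":[0,0,0],"hand":1},{"xyz":[0,0,20],"delta_rot":[0,0,0],"hand":1},{"xyz":[0,0,45],"delta_rot":[0,0,0],"hand":1},{"xyz":[0,0,65],"delta_rot":[0,0,0],"hand":1},{"xyz":[0,0,75],"delta_rot":[0,0,0],"hand":1}]';python3 -c "
from h import *
print(togo((.552,-.206,.027),8.5))"
```

```text
time_s: 5.2
position: [0.5499, -0.2086, 0.1106]
tcp_rot: [[0.99, 0.139, -0.001], [0.139, -0.99, 0.0], [-0.001, -0.0, -1.0]]
force: [0.6, 0.1, -3.2]
opening: 0.615
grasp_force: 30.0
time_s: 5.82
position: [0.5506, -0.2026, 0.0351]
tcp_rot: [[0.989, 0.146, -0.003], [0.146, -0.989, 0.002], [-0.002, -0.003, -1.0]]
force: [-0.2, 0.7, -3.5]
opening: 0.617
grasp_force: 30.0
(array([0.9, 3.6, 8.1]), array([-0.0026,  0.0024, -0.0022]))
```

```bash
python3 -m handwheel '[{"xyz":[0,0,3],"delta_rot":[0,0,0],"hand":1},{"xyz":[0,0,6],"delta_rot":[0,0,0],"hand":1},{"xyz":[0,0,7],"delta_rot":[0,0,0],"hand":1},{"xyz":[0,0,8],"delta_rot":[0,0,0],"hand":1},{"xyz":[0,0,8],"delta_rot":[0,0,0],"hand":1}]'
```

```text
time_s: 6.45
position: [0.5512, -0.2055, 0.0288]
tcp_rot: [[0.99, 0.143, 0.0], [0.143, -0.99, -0.0], [0.0, 0.0, -1.0]]
force: [0.2, -0.6, -3.6]
opening: 0.617
grasp_force: 30.0
```

```bash
python3 -m handwheel '[{"xyz":[0,0,1],"delta_rot":[0,0,0],"hand":1},{"xyz":[0,0,2],"delta_rot":[0,0,0],"hand":1},{"xyz":[0,0,2],"delta_rot":[0,0,0],"hand":1},{"xyz":[0,0,2],"delta_rot":[0,0,0],"hand":1},{"xyz":[0,0,2],"delta_rot":[0,0,0],"hand":1}]'
```

```text
time_s: 7.08
position: [0.5512, -0.2054, 0.0269]
tcp_rot: [[0.99, 0.143, 0.0], [0.143, -0.99, -0.0], [0.0, 0.0, -1.0]]
force: [-0.9, 0.5, 3.3]
opening: 0.617
grasp_force: 30.0
```

```bash
python3 -m handwheel '[{"xyz":[0,0,0],"delta_rot":[0,0,0],"hand":0.1},{"xyz":[0,0,0],"delta_rot":[0,0,0],"hand":-0.3},{"xyz":[0,0,0],"delta_rot":[0,0,0],"hand":-1},{"xyz":[0,0,0],"delta_rot":[0,0,0],"hand":-1},{"xyz":[0,0,0],"delta_rot":[0,0,0],"hand":-1}]';python3 -m handwheel '[{"xyz":[0,0,-15],"delta_rot":[0,0,0],"hand":-1},{"xyz":[0,0,-50],"delta_rot":[0,0,0],"hand":-1},{"xyz":[0,0,-100],"delta_rot":[0,0,0],"hand":-1},{"xyz":[0,0,-100],"delta_rot":[0,0,0],"hand":-1},{"xyz":[0,0,-100],"delta_rot":[0,0,0],"hand":-1}]';python3 -c "
from h import *
print(togo((.4855,.203,.125),-2.5))"
```

```text
time_s: 7.7
position: [0.5512, -0.2053, 0.0264]
tcp_rot: [[0.99, 0.143, -0.0], [0.143, -0.99, 0.0], [-0.0, -0.0, -1.0]]
force: [-0.5, 1.1, 0.5]
opening: 0.903
grasp_force: 0.0
time_s: 8.32
position: [0.5509, -0.2052, 0.1272]
tcp_rot: [[0.99, 0.143, 0.0], [0.143, -0.99, -0.0], [0.0, 0.0, -1.0]]
force: [0.3, 0.1, -0.5]
opening: 1.003
grasp_force: 0.0
(array([  -6.2, -413.3,    2. ]), array([ 0.0003, -0.0005,  0.1875]))
```

```bash
python3 -m handwheel '[{"xyz":[-1,-50,0],"delta_rot":[0,0,0],"hand":-1},{"xyz":[-2,-105,0],"delta_rot":[0,0,0.04],"hand":-1},{"xyz":[-3,-160,0],"delta_rot":[0,0,0.1],"hand":-1},{"xyz":[-4,-215,0],"delta_rot":[0,0,0.15],"hand":-1},{"xyz":[-5,-270,0],"delta_rot":[0,0,0.1875],"hand":-1}]';python3 -c "
from h import *
print(togo((.4855,.203,.125),-2.5))"
```

```text
time_s: 8.95
position: [0.5059, 0.0628, 0.1253]
tcp_rot: [[0.999, -0.046, -0.003], [-0.046, -0.999, 0.0], [-0.003, -0.0, -1.0]]
force: [1.1, -0.1, 0.7]
opening: 0.998
grasp_force: 0.0
(array([ -26.8, -139.1,    0.4]), array([-0.0003,  0.0031, -0.0019]))
```

```bash
python3 -m handwheel '[{"xyz":[-10,-50,0],"delta_rot":[0,0,0],"hand":-1},{"xyz":[-20,-100,0],"delta_rot":[0,0,0],"hand":-1},{"xyz":[-26,-135,0],"delta_rot":[0,0,0],"hand":-1},{"xyz":[-26,-135,0],"delta_rot":[0,0,0],"hand":-1},{"xyz":[-26,-135,0],"delta_rot":[0,0,0],"hand":-1}]';python3 - <<'E'
from h import *
m=vision.camera_model("wrist"); im=vision.capture("wrist"); cv2.imwrite("pics/w2.png",im[:,:,::-1])
import pickle; pickle.dump(m,open("w2.pkl","wb"))
print(togo((.4855,.203,.030),-2.5))
for y in (-.027,.027):
  P=np.array([.4855,.203])+[[.054*np.cos(.0436)+y*np.sin(.0436),-.054*np.sin(.0436)+y]]
  print(pix(np.c_[P,[.052]],m=m))
E
```

```text
time_s: 9.57
position: [0.4867, 0.1967, 0.1257]
tcp_rot: [[0.999, -0.043, -0.002], [-0.043, -0.999, -0.001], [-0.002, 0.001, -1.0]]
force: [-0.2, -0.2, -0.4]
opening: 1.003
grasp_force: 0.0
(array([-1.7, -6.8, 95.9]), array([ 0.0007,  0.0017, -0.0009]))
[[349.0714435  139.08335184]]
[[275.0611313 139.1158148]]
```

View pics/w2.png

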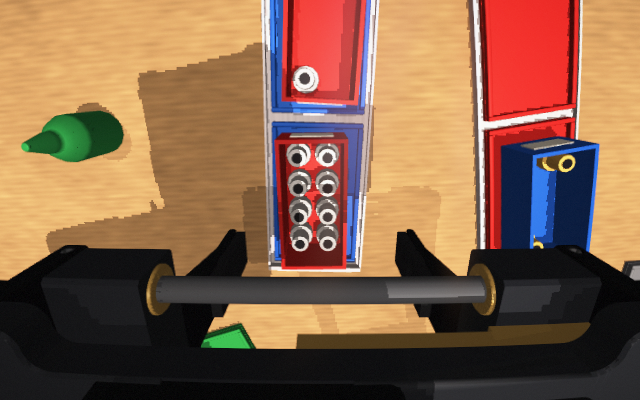

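The red full bin's rear top corners are at about (277,140) and (350,140), front ones at about (346,268) and (281,268). That agrees with the prediction of 275 and 349. I'll refine from these and measure the blue front tray as well.

```bash
python3 - <<'E'
from h import *
import pickle; m=pickle.load(open("w2.pkl","rb"))
print(rect([(277,140),(350,140),(346,268),(281,268)],.052,m=m))
print(rect([(274,123),(367,123),(358,264),(275,264)],.013,m=m), "mid plate",world([(267,118),(373,118)],.003,m=m))
p=rect([(277,140),(350,140),(346,268),(281,268)],.052,m=m)
print(togo((*p[0],.030),p[1]))
E
```

```text
(array([0.4855, 0.2023]), np.float64(-2.9), np.float64(106.6), np.float64(53.9))
(array([0.4801, 0.199 ]), np.float64(-4.2), np.float64(134.8), np.float64(79.7)) mid plate [[0.55279407 0.24052241 0.003     ]
 [0.54878399 0.14825111 0.003     ]]
(array([-1.7, -6.1, 95.9]), array([0.0007, 0.0017, 0.0061]))
```

```bash
python3 -m handwheel '[{"xyz":[-1,-4,20],"delta_rot":[0,0,0.006],"hand":-1},{"xyz":[-1,-4,50],"delta_rot":[0,0,0.006],"hand":-1},{"xyz":[-1,-4,80],"delta_rot":[0,0,0.006],"hand":-1},{"xyz":[-1,-4,96],"delta_rot":[0,0,0.006],"hand":-1},{"xyz":[-1,-4,96],"delta_rot":[0,0,0.006],"hand":-0.2}]';python3 -m handwheel '[{"xyz":[0,0,0],"delta_rot":[0,0,0],"hand":1},{"xyz":[0,0,0],"delta_rot":[0,0,0],"hand":1},{"xyz":[0,0,0],"delta_rot":[0,0,0],"hand":1},{"xyz":[0,0,0],"delta_rot":[0,0,0],"hand":1},{"xyz":[0,0,0],"delta_rot":[0,0,0],"hand":1}]'
```

```text
time_s: 10.25
position: [0.4861, 0.2002, 0.0296]
tcp_rot: [[0.999, -0.051, -0.003], [-0.051, -0.999, -0.001], [-0.003, 0.001, -1.0]]
force: [-0.3, 0.4, -0.2]
opening: 0.951
grasp_force: 0.0
time_s: 10.88
position: [0.4873, 0.2017, 0.0314]
tcp_rot: [[0.999, -0.05, 0.002], [-0.05, -0.999, 0.001], [0.002, -0.001, -1.0]]
force: [-0.8, 1.0, 6.3]
opening: 0.615
grasp_force: 30.0
```

```bash
python3 -m handwheel '[{"xyz":[0,0,-15],"delta_rot":[0,0,0],"hand":1},{"xyz":[0,0,-40],"delta_rot":[0,0,0],"hand":1},{"xyz":[0,0,-70],"delta_rot":[0,0,0],"hand":1},{"xyz":[0,0,-90],"delta_rot":[0,0,0],"hand":1},{"xyz":[0,0,-90],"delta_rot":[0,0,0],"hand":1}]';python3 -c "
from h import *
print(togo((.615,.0199,.12),7.3))"
```

```text
time_s: 11.5
position: [0.4873, 0.2013, 0.1221]
tcp_rot: [[0.999, -0.049, 0.003], [-0.049, -0.999, 0.0], [0.003, -0.0, -1.0]]
force: [-0.1, -0.9, -2.7]
opening: 0.621
grasp_force: 30.0
(array([136.6, 174.8,   2.4]), array([-0.0002, -0.0031, -0.1769]))
```

```bash
python3 -m handwheel '[{"xyz":[30,39,0],"delta_rot":[0,0,-0.04],"hand":1},{"xyz":[64,82,0],"delta_rot":[0,0,-0.09],"hand":1},{"xyz":[98,126,0],"delta_rot":[0,0,-0.14],"hand":1},{"xyz":[128,164,0],"delta_rot":[0,0,-0.177],"hand":1},{"xyz":[136.5,175,0],"delta_rot":[0,0,-0.177],"hand":1}]';python3 -m handwheel '[{"xyz":[0,0,0],"delta_rot":[0,0,0],"hand":1},{"xyz":[0,0,20],"delta_rot":[0,0,0],"hand":1},{"xyz":[0,0,45],"delta_rot":[0,0,0],"hand":1},{"xyz":[0,0,60],"delta_rot":[0,0,0],"hand":1},{"xyz":[0,0,60],"delta_rot":[0,0,0],"hand":1}]';python3 - <<'E'
from h import *
print(togo((.615,.0199,.031),7.3))
im=vision.capture("wrist"); cv2.imwrite("pics/w3.png",im[:,:,::-1])
E
```

```text
time_s: 12.12
position: [0.6155, 0.0166, 0.1193]
tcp_rot: [[0.992, 0.124, -0.0], [0.124, -0.992, -0.001], [-0.0, 0.001, -1.0]]
force: [-0.8, 0.5, -1.9]
opening: 0.619
grasp_force: 30.0
time_s: 12.75
position: [0.6122, 0.021, 0.0591]
tcp_rot: [[0.992, 0.128, -0.004], [0.128, -0.992, 0.001], [-0.004, -0.001, -1.0]]
force: [-0.7, 0.2, -1.8]
opening: 0.62
grasp_force: 30.0
(array([ 2.7,  1.5, 28.1]), array([-0.0014,  0.0042,  0.0011]))
```

View pics/w3.png

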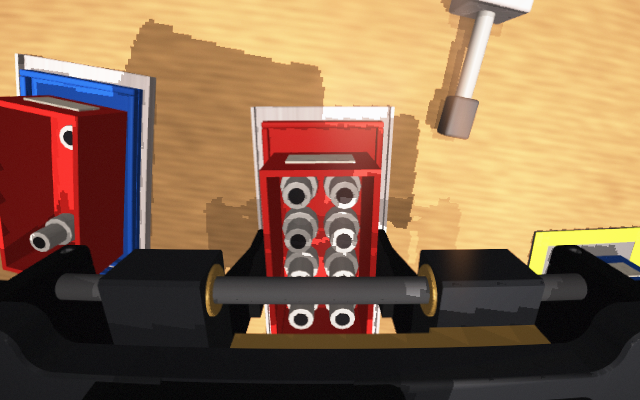

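The red full bin is held and centred over the red rear tray (bin columns 261–381, tray 263–382). Lowering it.

```bash
python3 -m handwheel '[{"xyz":[0,0,12],"delta_rot":[0,0,0],"hand":1},{"xyz":[0,0,22],"delta_rot":[0,0,0],"hand":1},{"xyz":[0,0,26],"delta_rot":[0,0,0],"hand":1},{"xyz":[0,0,28],"delta_rot":[0,0,0],"hand":1},{"xyz":[0,0,28],"delta_rot":[0,0,0],"hand":1}]'
```

```text
time_s: 13.42
position: [0.6143, 0.0196, 0.0325]
tcp_rot: [[0.992, 0.127, 0.0], [0.127, -0.992, 0.0], [0.0, -0.0, -1.0]]
force: [-0.4, -0.2, -3.1]
opening: 0.619
grasp_force: 30.0
```

```bash
python3 -m handwheel '[{"xyz":[0,0,1],"delta_rot":[0,0,0],"hand":1},{"xyz":[0,0,2],"delta_rot":[0,0,0],"hand":1},{"xyz":[0,0,2],"delta_rot":[0,0,0],"hand":1},{"xyz":[0,0,2],"delta_rot":[0,0,0],"hand":1},{"xyz":[0,0,2],"delta_rot":[0,0,0],"hand":1}]'
```

```text
time_s: 14.05
position: [0.6145, 0.0196, 0.0315]
tcp_rot: [[0.992, 0.127, 0.001], [0.127, -0.992, -0.0], [0.001, 0.0, -1.0]]
force: [-1.4, -0.3, 6.2]
opening: 0.619
grasp_force: 30.0
```

```bash
python3 -m handwheel '[{"xyz":[0,0,0],"delta_rot":[0,0,0],"hand":0.1},{"xyz":[0,0,0],"delta_rot":[0,0,0],"hand":-0.3},{"xyz":[0,0,0],"delta_rot":[0,0,0],"hand":-1},{"xyz":[0,0,0],"delta_rot":[0,0,0],"hand":-1},{"xyz":[0,0,0],"delta_rot":[0,0,0],"hand":-1}]';python3 -m handwheel '[{"xyz":[0,0,-15],"delta_rot":[0,0,0],"hand":-1},{"xyz":[0,0,-50],"delta_rot":[0,0,0],"hand":-1},{"xyz":[0,0,-90],"delta_rot":[0,0,0],"hand":-1},{"xyz":[0,0,-90],"delta_rot":[0,0,0],"hand":-1},{"xyz":[0,0,-90],"delta_rot":[0,0,0],"hand":-1}]';python3 -c "
from h import *
print(togo((.4716,-.0005,.12),7.5))"
```

```text
time_s: 14.68
position: [0.6142, 0.0197, 0.0303]
tcp_rot: [[0.992, 0.127, -0.0], [0.127, -0.992, 0.0], [-0.0, -0.0, -1.0]]
force: [-0.4, -0.3, -0.1]
opening: 0.905
grasp_force: 0.0
time_s: 15.3
position: [0.614, 0.0197, 0.121]
tcp_rot: [[0.992, 0.127, 0.0], [0.127, -0.992, -0.0], [0.0, 0.0, -1.0]]
force: [0.5, -0.0, -1.3]
opening: 0.999
grasp_force: 0.0
(array([-143.8,    2. ,    1. ]), array([ 0.0001, -0.0003, -0.0036]))
```

```bash
python3 -m handwheel '[{"xyz":[-40,0,0],"delta_rot":[0,0,-0.004],"hand":-1},{"xyz":[-90,1,0],"delta_rot":[0,0,-0.004],"hand":-1},{"xyz":[-135,2,0],"delta_rot":[0,0,-0.004],"hand":-1},{"xyz":[-144,2,0],"delta_rot":[0,0,-0.004],"hand":-1},{"xyz":[-144,2,0],"delta_rot":[0,0,-0.004],"hand":-1}]';python3 - <<'E'
from h import *
m=vision.camera_model("wrist"); im=vision.capture("wrist"); cv2.imwrite("pics/w4.png",im[:,:,::-1])
print(togo((.4716,-.0005,.030),7.5))
c,s=np.cos(.131),np.sin(.131)
print(pix([(.4716+a*c-b*s,-.0005+a*s+b*c,.052) for a,b in((.054,.027),(.054,-.027),(-.054,-.027),(-.054,.027))],m=m).round())
import pickle; pickle.dump(m,open("w4.pkl","wb"))
E
```

```text
time_s: 15.92
position: [0.4715, -0.0007, 0.1201]
tcp_rot: [[0.991, 0.13, -0.001], [0.13, -0.991, 0.0], [-0.001, -0.0, -1.0]]
force: [0.1, 0.1, -0.0]
opening: 0.997
grasp_force: 0.0
(array([-1.3, -0.6, 90.3]), array([ 0.0003, -0.0012,  0.    ]))
[[283. 138.]
 [359. 138.]
 [354. 271.]
 [288. 271.]]
```

View pics/w4.png

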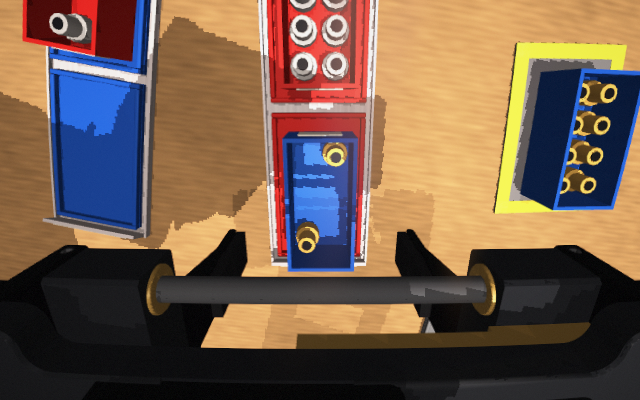

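The blue part-used bin sits where predicted: corners at (283,138), (358,138), (354,270) and (288,270). The blue front tray is empty. Gripping, and measuring that tray.

```bash
python3 -m handwheel '[{"xyz":[0,0,25],"delta_rot":[0,0,0],"hand":-1},{"xyz":[0,0,55],"delta_rot":[0,0,0],"hand":-1},{"xyz":[0,0,80],"delta_rot":[0,0,0],"hand":-1},{"xyz":[0,0,90],"delta_rot":[0,0,0],"hand":-1},{"xyz":[0,0,90],"delta_rot":[0,0,0],"hand":-0.2}]';python3 -m handwheel '[{"xyz":[0,0,0],"delta_rot":[0,0,0],"hand":1},{"xyz":[0,0,0],"delta_rot":[0,0,0],"hand":1},{"xyz":[0,0,0],"delta_rot":[0,0,0],"hand":1},{"xyz":[0,0,0],"delta_rot":[0,0,0],"hand":1},{"xyz":[0,0,0],"delta_rot":[0,0,0],"hand":1}]'; python3 - <<'E'
from h import *
import pickle; m=pickle.load(open("w4.pkl","rb"))
print(rect([(50,71),(146,82),(142,231),(55,217)],.013,m=m))
E
```

```text
time_s: 16.6
position: [0.4724, -0.0006, 0.0299]
tcp_rot: [[0.991, 0.131, -0.0], [0.131, -0.991, 0.0], [-0.0, -0.0, -1.0]]
force: [0.2, 0.1, -0.1]
opening: 0.945
grasp_force: 0.0
time_s: 17.23
position: [0.472, -0.0006, 0.0312]
tcp_rot: [[0.991, 0.131, 0.001], [0.131, -0.991, -0.0], [0.001, 0.0, -1.0]]
force: [0.3, 0.4, 6.2]
opening: 0.617
grasp_force: 30.0
(array([0.4809, 0.1985]), np.float64(-4.3), np.float64(133.5), np.float64(84.0))
```

```bash
python3 -m handwheel '[{"xyz":[0,0,-15],"delta_rot":[0,0,0],"hand":1},{"xyz":[0,0,-40],"delta_rot":[0,0,0],"hand":1},{"xyz":[0,0,-70],"delta_rot":[0,0,0],"hand":1},{"xyz":[0,0,-90],"delta_rot":[0,0,0],"hand":1},{"xyz":[0,0,-90],"delta_rot":[0,0,0],"hand":1}]';python3 -c "
from h import *
print(togo((.4815,.1992,.12),-4.4))"
```

```text
time_s: 17.85
position: [0.4725, -0.0008, 0.1222]
tcp_rot: [[0.991, 0.131, 0.004], [0.131, -0.991, -0.001], [0.004, 0.001, -1.0]]
force: [0.1, 0.0, -2.4]
opening: 0.617
grasp_force: 30.0
(array([  35.1, -197.1,    2.1]), array([ 0.0011, -0.0038,  0.2082]))
```

```bash
python3 -m handwheel '[{"xyz":[7,-40,0],"delta_rot":[0,0,0.04],"hand":1},{"xyz":[16,-90,0],"delta_rot":[0,0,0.1],"hand":1},{"xyz":[25,-140,0],"delta_rot":[0,0,0.16],"hand":1},{"xyz":[33,-185,0],"delta_rot":[0,0,0.208],"hand":1},{"xyz":[35,-197,0],"delta_rot":[0,0,0.208],"hand":1}]';python3 -m handwheel '[{"xyz":[0,0,0],"delta_rot":[0,0,0],"hand":1},{"xyz":[0,0,20],"delta_rot":[0,0,0],"hand":1},{"xyz":[0,0,45],"delta_rot":[0,0,0],"hand":1},{"xyz":[0,0,60],"delta_rot":[0,0,0],"hand":1},{"xyz":[0,0,60],"delta_rot":[0,0,0],"hand":1}]';python3 - <<'E'
from h import *
print(togo((.4815,.1992,.031),-4.4))
im=vision.capture("wrist"); cv2.imwrite("pics/w5.png",im[:,:,::-1])
E
```

```text
time_s: 18.48
position: [0.4796, 0.2015, 0.1196]
tcp_rot: [[0.997, -0.073, -0.002], [-0.073, -0.997, -0.0], [-0.002, 0.0, -1.0]]
force: [-1.0, -0.5, -2.3]
opening: 0.617
grasp_force: 30.0
time_s: 19.1
position: [0.4797, 0.1981, 0.0594]
tcp_rot: [[0.997, -0.078, -0.003], [-0.078, -0.997, -0.001], [-0.003, 0.001, -1.0]]
force: [-0.5, -0.1, -1.6]
opening: 0.613
grasp_force: 30.0
(array([ 1.8, -1.3, 28.4]), array([ 0.001 ,  0.0031, -0.0013]))
```

View pics/w5.png

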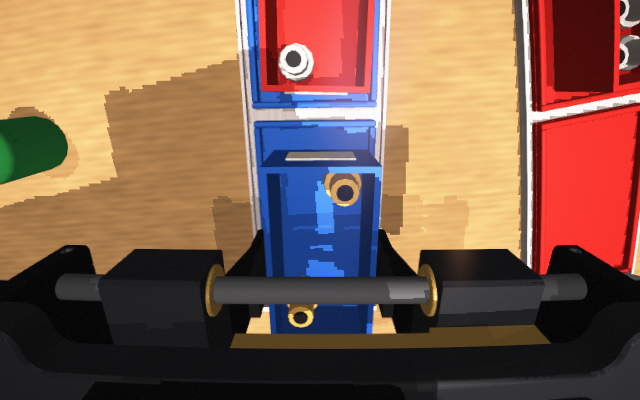

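The blue part-used bin is over the blue front tray, about 1 mm to the right of centre. Setting it down with a small correction.

```bash
python3 -m handwheel '[{"xyz":[0,-1,12],"delta_rot":[0,0,0],"hand":1},{"xyz":[0,-1,22],"delta_rot":[0,0,0],"hand":1},{"xyz":[0,-1,26],"delta_rot":[0,0,0],"hand":1},{"xyz":[0,-1,28],"delta_rot":[0,0,0],"hand":1},{"xyz":[0,-1,28],"delta_rot":[0,0,0],"hand":1}]';python3 -m handwheel '[{"xyz":[0,0,1],"delta_rot":[0,0,0],"hand":1},{"xyz":[0,0,2],"delta_rot":[0,0,0],"hand":1},{"xyz":[0,0,2],"delta_rot":[0,0,0],"hand":1},{"xyz":[0,0,2],"delta_rot":[0,0,0],"hand":1},{"xyz":[0,0,2],"delta_rot":[0,0,0],"hand":1}]'
```

```text
time_s: 19.77
position: [0.4806, 0.2003, 0.0325]
tcp_rot: [[0.997, -0.077, -0.0], [-0.077, -0.997, 0.0], [-0.0, -0.0, -1.0]]
force: [-0.5, 0.4, -1.4]
opening: 0.618
grasp_force: 30.0
time_s: 20.4
position: [0.4808, 0.2004, 0.0312]
tcp_rot: [[0.997, -0.077, 0.001], [-0.077, -0.997, 0.0], [0.001, -0.0, -1.0]]
force: [-1.4, 1.0, 6.7]
opening: 0.618
grasp_force: 30.0
```

Contact. Release, lift, then go for the red part-used bin.

```bash
python3 -m handwheel '[{"xyz":[0,0,0],"delta_rot":[0,0,0],"hand":0.1},{"xyz":[0,0,0],"delta_rot":[0,0,0],"hand":-0.3},{"xyz":[0,0,0],"delta_rot":[0,0,0],"hand":-1},{"xyz":[0,0,0],"delta_rot":[0,0,0],"hand":-1},{"xyz":[0,0,0],"delta_rot":[0,0,0],"hand":-1}]';python3 -m handwheel '[{"xyz":[0,0,-15],"delta_rot":[0,0,0],"hand":-1},{"xyz":[0,0,-50],"delta_rot":[0,0,0],"hand":-1},{"xyz":[0,0,-90],"delta_rot":[0,0,0],"hand":-1},{"xyz":[0,0,-90],"delta_rot":[0,0,0],"hand":-1},{"xyz":[0,0,-90],"delta_rot":[0,0,0],"hand":-1}]';python3 -c "
from h import *
print(togo((.6183,.187,.12),-5.2))"
```

```text
time_s: 21.02
position: [0.4806, 0.2003, 0.0304]
tcp_rot: [[0.997, -0.077, -0.0], [-0.077, -0.997, -0.0], [-0.0, 0.0, -1.0]]
force: [0.6, -0.2, -0.3]
opening: 0.907
grasp_force: 0.0
time_s: 21.65
position: [0.4803, 0.2002, 0.1209]
tcp_rot: [[0.997, -0.077, 0.0], [-0.077, -0.997, 0.0], [0.0, -0.0, -1.0]]
force: [-0.4, -0.2, 0.5]
opening: 1.0
grasp_force: 0.0
(array([138.6,   2.6,   0.9]), array([-0.    , -0.0002,  0.0141]))
```

```bash
python3 -m handwheel '[{"xyz":[40,1,0],"delta_rot":[0,0,0.014],"hand":-1},{"xyz":[90,2,0],"delta_rot":[0,0,0.014],"hand":-1},{"xyz":[130,2.5,0],"delta_rot":[0,0,0.014],"hand":-1},{"xyz":[138.5,2.5,0],"delta_rot":[0,0,0.014],"hand":-1},{"xyz":[138.5,2.5,0],"delta_rot":[0,0,0.014],"hand":-1}]';python3 - <<'E'
from h import *
m=vision.camera_model("wrist"); im=vision.capture("wrist"); cv2.imwrite("pics/w6.png",im[:,:,::-1])
print(togo((.6183,.187,.030),-5.2))
c,s=np.cos(.091),-np.sin(.091)
print(pix([(.6183+a*c-b*s,.187+a*s+b*c,.052) for a,b in((.054,.027),(.054,-.027),(-.054,-.027),(-.054,.027))],m=m).round())
import pickle; pickle.dump(m,open("w6.pkl","wb"))
E
```

```text
time_s: 22.28
position: [0.6169, 0.187, 0.1189]
tcp_rot: [[0.996, -0.091, -0.004], [-0.091, -0.996, -0.0], [-0.004, 0.001, -1.0]]
force: [0.0, -0.2, -0.4]
opening: 0.997
grasp_force: 0.0
(array([ 2.6, -0.1, 89.1]), array([0.0008, 0.0046, 0.0002]))
[[282. 136.]
 [359. 136.]
 [354. 270.]
 [287. 270.]]
```

View pics/w6.png

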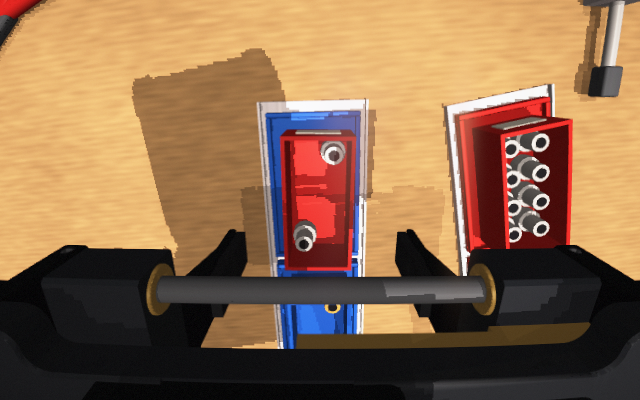

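The red part-used bin's corners are at (281,136), (355,138), (351,269) and (285,270), about 1 mm left of the prediction. Gripping.

```bash
python3 -m handwheel '[{"xyz":[1,-1,25],"delta_rot":[0,0,0],"hand":-1},{"xyz":[1,-1,55],"delta_rot":[0,0,0],"hand":-1},{"xyz":[1,-1,80],"delta_rot":[0,0,0],"hand":-1},{"xyz":[1,-1,90],"delta_rot":[0,0,0],"hand":-1},{"xyz":[1,-1,90],"delta_rot":[0,0,0],"hand":-0.2}]';python3 -m handwheel '[{"xyz":[0,0,0],"delta_rot":[0,0,0],"hand":1},{"xyz":[0,0,0],"delta_rot":[0,0,0],"hand":1},{"xyz":[0,0,0],"delta_rot":[0,0,0],"hand":1},{"xyz":[0,0,0],"delta_rot":[0,0,0],"hand":1},{"xyz":[0,0,0],"delta_rot":[0,0,0],"hand":1}]';python3 -m handwheel '[{"xyz":[0,0,-15],"delta_rot":[0,0,0],"hand":1},{"xyz":[0,0,-40],"delta_rot":[0,0,0],"hand":1},{"xyz":[0,0,-70],"delta_rot":[0,0,0],"hand":1},{"xyz":[0,0,-90],"delta_rot":[0,0,0],"hand":1},{"xyz":[0,0,-90],"delta_rot":[0,0,0],"hand":1}]'; python3 - <<'E'
from h import *
import pickle; m=pickle.load(open("w6.pkl","rb"))
print(rect([(266,112),(363,110),(359,262),(275,262)],.013,m=m))
print(togo((.475,.0018,.12),7.3))
E
```

```text
time_s: 22.95
position: [0.6182, 0.1883, 0.0301]
tcp_rot: [[0.996, -0.09, -0.002], [-0.09, -0.996, -0.0], [-0.002, 0.0, -1.0]]
force: [0.3, -0.3, 0.0]
opening: 0.95
grasp_force: 0.0
time_s: 23.58
position: [0.6201, 0.1882, 0.0314]
tcp_rot: [[0.996, -0.091, 0.001], [-0.091, -0.996, 0.0], [0.001, -0.001, -1.0]]
force: [-0.7, 0.4, 5.1]
opening: 0.62
grasp_force: 30.0
time_s: 24.2
position: [0.6208, 0.1882, 0.1226]
tcp_rot: [[0.996, -0.09, 0.004], [-0.09, -0.996, 0.0], [0.004, -0.001, -1.0]]
force: [-0.2, 0.1, -2.3]
opening: 0.617
grasp_force: 30.0
(array([0.6185, 0.191 ]), np.float64(-4.6), np.float64(138.9), np.float64(79.3))
(array([-128.4,  198.8,    2. ]), array([-0.0003, -0.0041, -0.2179]))
```

```bash
python3 -m handwheel '[{"xyz":[-25,38,0],"delta_rot":[0,0,-0.05],"hand":1},{"xyz":[-57,88,0],"delta_rot":[0,0,-0.11],"hand":1},{"xyz":[-87,136,0],"delta_rot":[0,0,-0.17],"hand":1},{"xyz":[-115,180,0],"delta_rot":[0,0,-0.218],"hand":1},{"xyz":[-128,199,0],"delta_rot":[0,0,-0.218],"hand":1}]';python3 -m handwheel '[{"xyz":[0,0,0],"delta_rot":[0,0,0],"hand":1},{"xyz":[0,0,20],"delta_rot":[0,0,0],"hand":1},{"xyz":[0,0,45],"delta_rot":[0,0,0],"hand":1},{"xyz":[0,0,60],"delta_rot":[0,0,0],"hand":1},{"xyz":[0,0,60],"delta_rot":[0,0,0],"hand":1}]';python3 - <<'E'
from h import *
print(togo((.4755,.0018,.031),7.3))
im=vision.capture("wrist"); cv2.imwrite("pics/w7.png",im[:,:,::-1])
E
```

```text
time_s: 24.82
position: [0.471, 0.0001, 0.1197]
tcp_rot: [[0.992, 0.125, -0.004], [0.125, -0.992, 0.001], [-0.004, -0.001, -1.0]]
force: [0.8, 0.1, -0.9]
opening: 0.618
grasp_force: 30.0
time_s: 25.45
position: [0.474, 0.0023, 0.0593]
tcp_rot: [[0.992, 0.128, -0.002], [0.128, -0.992, 0.001], [-0.002, -0.001, -1.0]]
force: [-0.3, -0.0, -0.5]
opening: 0.619
grasp_force: 30.0
(array([ 1.5,  0.8, 28.2]), array([-0.001 ,  0.0023,  0.0009]))
```

View pics/w7.png

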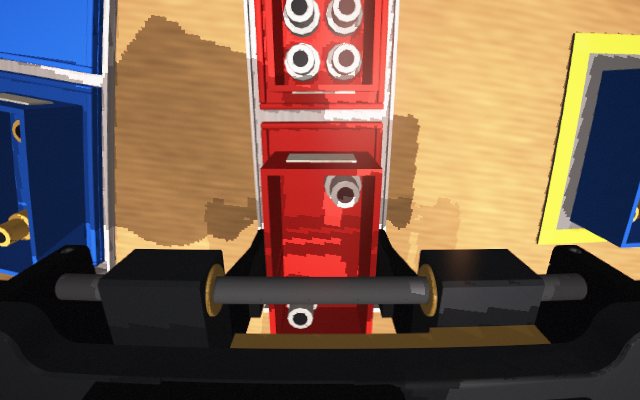

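The red part-used bin is centred over the red front tray (bin columns 261–382, tray 260–384). Setting it down.

```bash
python3 -m handwheel '[{"xyz":[0,0,12],"delta_rot":[0,0,0],"hand":1},{"xyz":[0,0,22],"delta_rot":[0,0,0],"hand":1},{"xyz":[0,0,26],"delta_rot":[0,0,0],"hand":1},{"xyz":[0,0,28],"delta_rot":[0,0,0],"hand":1},{"xyz":[0,0,28],"delta_rot":[0,0,0],"hand":1}]';python3 -m handwheel '[{"xyz":[0,0,1],"delta_rot":[0,0,0],"hand":1},{"xyz":[0,0,2],"delta_rot":[0,0,0],"hand":1},{"xyz":[0,0,2],"delta_rot":[0,0,0],"hand":1},{"xyz":[0,0,2],"delta_rot":[0,0,0],"hand":1},{"xyz":[0,0,2],"delta_rot":[0,0,0],"hand":1}]'
```

```text
time_s: 26.12
position: [0.4741, 0.0015, 0.0325]
tcp_rot: [[0.992, 0.127, 0.0], [0.127, -0.992, 0.0], [0.0, 0.0, -1.0]]
force: [0.5, 0.0, -1.2]
opening: 0.619
grasp_force: 30.0
time_s: 26.75
position: [0.4743, 0.0014, 0.0313]
tcp_rot: [[0.992, 0.127, 0.001], [0.127, -0.992, -0.0], [0.001, 0.0, -1.0]]
force: [-1.5, -0.2, 5.2]
opening: 0.621
grasp_force: 30.0
```

```bash
python3 -m handwheel '[{"xyz":[0,0,0],"delta_rot":[0,0,0],"hand":0.1},{"xyz":[0,0,0],"delta_rot":[0,0,0],"hand":-0.3},{"xyz":[0,0,0],"delta_rot":[0,0,0],"hand":-1},{"xyz":[0,0,0],"delta_rot":[0,0,0],"hand":-1},{"xyz":[0,0,0],"delta_rot":[0,0,0],"hand":-1}]';python3 -m handwheel '[{"xyz":[0,0,-15],"delta_rot":[0,0,0],"hand":-1},{"xyz":[0,0,-50],"delta_rot":[0,0,0],"hand":-1},{"xyz":[0,0,-90],"delta_rot":[0,0,0],"hand":-1},{"xyz":[0,0,-90],"delta_rot":[0,0,0],"hand":-1},{"xyz":[0,0,-90],"delta_rot":[0,0,0],"hand":-1}]';python3 -c "
from h import *
print(togo((.5512,-.2053,.12),8.2))"
```

```text
time_s: 27.38
position: [0.4741, 0.0015, 0.0305]
tcp_rot: [[0.992, 0.127, -0.0], [0.127, -0.992, 0.0], [-0.0, -0.0, -1.0]]
force: [0.1, 0.1, -0.0]
opening: 0.907
grasp_force: 0.0
time_s: 28.0
position: [0.4738, 0.0016, 0.1209]
tcp_rot: [[0.992, 0.127, 0.0], [0.127, -0.992, -0.0], [0.0, 0.0, -1.0]]
force: [-0.2, 0.1, 0.6]
opening: 1.003
grasp_force: 0.0
(array([ 50.5, 215. ,   1. ]), array([ 0.0001, -0.0003, -0.0158]))
```

```bash
python3 -m handwheel '[{"xyz":[10,45,0],"delta_rot":[0,0,-0.016],"hand":-1},{"xyz":[24,100,0],"delta_rot":[0,0,-0.016],"hand":-1},{"xyz":[37,155,0],"delta_rot":[0,0,-0.016],"hand":-1},{"xyz":[48,205,0],"delta_rot":[0,0,-0.016],"hand":-1},{"xyz":[50.5,215,0],"delta_rot":[0,0,-0.016],"hand":-1}]';python3 -m handwheel '[{"xyz":[0,0,0],"delta_rot":[0,0,0],"hand":-1},{"xyz":[0,0,15],"delta_rot":[0,0,0],"hand":-1},{"xyz":[0,0,30],"delta_rot":[0,0,0],"hand":-1},{"xyz":[0,0,30],"delta_rot":[0,0,0],"hand":-1},{"xyz":[0,0,30],"delta_rot":[0,0,0],"hand":-1}]';python3 -c "
from h import *
print(togo((.5512,-.2053,.027),8.2))"
```

```text
time_s: 28.62
position: [0.5522, -0.2087, 0.1191]
tcp_rot: [[0.99, 0.139, 0.0], [0.139, -0.99, -0.0], [0.0, 0.0, -1.0]]
force: [0.6, 0.6, 0.8]
opening: 1.002
grasp_force: 0.0
time_s: 29.25
position: [0.5514, -0.2048, 0.0903]
tcp_rot: [[0.99, 0.143, -0.0], [0.143, -0.99, 0.0], [-0.0, -0.0, -1.0]]
force: [0.2, 0.2, 0.1]
opening: 1.003
grasp_force: 0.0
(array([-0.3,  0.5, 63.3]), array([-0.0004,  0.0004,  0.0009]))
```

```bash
python3 -m handwheel '[{"xyz":[0,0,20],"delta_rot":[0,0,0],"hand":-1},{"xyz":[0,0,45],"delta_rot":[0,0,0],"hand":-1},{"xyz":[0,0,63],"delta_rot":[0,0,0],"hand":-1},{"xyz":[0,0,63],"delta_rot":[0,0,0],"hand":-1},{"xyz":[0,0,63],"delta_rot":[0,0,0],"hand":-0.2}]';python3 -m handwheel '[{"xyz":[0,0,0],"delta_rot":[0,0,0],"hand":1},{"xyz":[0,0,0],"delta_rot":[0,0,0],"hand":1},{"xyz":[0,0,0],"delta_rot":[0,0,0],"hand":1},{"xyz":[0,0,0],"delta_rot":[0,0,0],"hand":1},{"xyz":[0,0,0],"delta_rot":[0,0,0],"hand":1}]';python3 -m handwheel '[{"xyz":[0,0,-15],"delta_rot":[0,0,0],"hand":1},{"xyz":[0,0,-45],"delta_rot":[0,0,0],"hand":1},{"xyz":[0,0,-80],"delta_rot":[0,0,0],"hand":1},{"xyz":[0,0,-110],"delta_rot":[0,0,0],"hand":1},{"xyz":[0,0,-110],"delta_rot":[0,0,0],"hand":1}]'; python3 -c "
from h import *
print(togo((.6208,.19,.137),-4.4))"
```

```text
time_s: 29.88
position: [0.552, -0.2056, 0.0281]
tcp_rot: [[0.99, 0.143, 0.001], [0.143, -0.99, -0.001], [0.001, 0.001, -1.0]]
force: [0.3, -0.7, 1.0]
opening: 0.948
grasp_force: 0.0
time_s: 30.5
position: [0.5517, -0.2054, 0.0279]
tcp_rot: [[0.99, 0.143, 0.0], [0.143, -0.99, -0.0], [0.0, 0.0, -1.0]]
force: [-0.4, -0.0, 4.0]
opening: 0.616
grasp_force: 30.0
time_s: 31.12
position: [0.553, -0.2062, 0.1401]
tcp_rot: [[0.99, 0.143, 0.005], [0.143, -0.99, -0.003], [0.005, 0.004, -1.0]]
force: [-0.4, -1.4, -3.8]
opening: 0.619
grasp_force: 30.0
(array([ 123.7, -382.4,    2.3]), array([ 0.0032, -0.005 ,  0.2201]))
```

```bash
python3 -m handwheel '[{"xyz":[12,-38,0],"delta_rot":[0,0,0],"hand":1},{"xyz":[28,-86,0],"delta_rot":[0,0,0.05],"hand":1},{"xyz":[44,-136,0],"delta_rot":[0,0,0.1],"hand":1},{"xyz":[60,-186,0],"delta_rot":[0,0,0.16],"hand":1},{"xyz":[76,-236,0],"delta_rot":[0,0,0.22],"hand":1}]'; python3 -c "
from h import *
print(togo((.6208,.19,.137),-4.4))"
```

```text
time_s: 31.75
position: [0.5918, 0.0408, 0.1357]
tcp_rot: [[0.997, -0.079, -0.003], [-0.079, -0.997, 0.0], [-0.003, -0.0, -1.0]]
force: [1.2, -0.2, -3.1]
opening: 0.621
grasp_force: 30.0
(array([  17.1, -151. ,   -1.4]), array([-0.0001,  0.0034, -0.0021]))
```

```bash
python3 -m handwheel '[{"xyz":[6,-50,0],"delta_rot":[0,0,0],"hand":1},{"xyz":[11,-100,0],"delta_rot":[0,0,0],"hand":1},{"xyz":[15,-135,0],"delta_rot":[0,0,0],"hand":1},{"xyz":[16,-147,0],"delta_rot":[0,0,0],"hand":1},{"xyz":[16,-147,0],"delta_rot":[0,0,0],"hand":1}]';python3 -m handwheel '[{"xyz":[0,0,0],"delta_rot":[0,0,0],"hand":1},{"xyz":[0,0,20],"delta_rot":[0,0,0],"hand":1},{"xyz":[0,0,50],"delta_rot":[0,0,0],"hand":1},{"xyz":[0,0,76],"delta_rot":[0,0,0],"hand":1},{"xyz":[0,0,76],"delta_rot":[0,0,0],"hand":1}]';python3 - <<'E'
from h import *
print(togo((.6208,.19,.032),-4.4))
im=vision.capture("wrist"); cv2.imwrite("pics/w8.png",im[:,:,::-1])
E
```

```text
time_s: 32.38
position: [0.6192, 0.1846, 0.1361]
tcp_rot: [[0.997, -0.075, -0.003], [-0.075, -0.997, -0.001], [-0.003, 0.001, -1.0]]
force: [0.0, -0.4, -3.2]
opening: 0.62
grasp_force: 30.0
time_s: 33.0
position: [0.6182, 0.1825, 0.0594]
tcp_rot: [[0.997, -0.079, -0.006], [-0.079, -0.997, -0.001], [-0.006, 0.001, -1.0]]
force: [-0.4, -0.5, -1.8]
opening: 0.621
grasp_force: 30.0
(array([ 2.2, -7.7, 27.3]), array([ 0.0014,  0.006 , -0.002 ]))
```

View pics/w8.png

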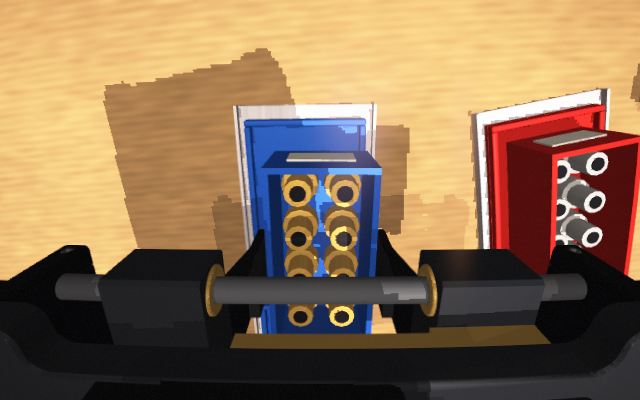

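The blue full bin is about 8 mm right of the blue rear tray's centre (bin mid column 321, tray mid 305). Shifting left at this height and checking again.

```bash
python3 -m handwheel '[{"xyz":[0,-4,0],"delta_rot":[0,0,0],"hand":1},{"xyz":[0,-8,0],"delta_rot":[0,0,0],"hand":1},{"xyz":[0,-8,0],"delta_rot":[0,0,0],"hand":1},{"xyz":[0,-8,0],"delta_rot":[0,0,0],"hand":1},{"xyz":[0,-8,0],"delta_rot":[0,0,0],"hand":1}]';python3 - <<'E'
from h import *
print(togo((.6208,.1905,.032),-4.4))
im=vision.capture("wrist"); cv2.imwrite("pics/w9.png",im[:,:,::-1])
E
```

```text
time_s: 33.67
position: [0.6208, 0.1924, 0.0617]
tcp_rot: [[0.997, -0.076, 0.0], [-0.076, -0.997, -0.0], [0.0, 0.0, -1.0]]
force: [0.1, -0.0, -2.3]
opening: 0.615
grasp_force: 30.0
(array([ 0.1,  1.9, 29.7]), array([ 0.    , -0.0001,  0.0003]))
```

View pics/w9.png

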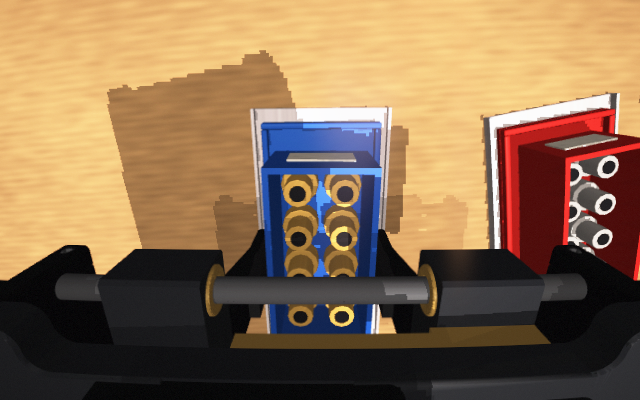

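Now centred (tray columns 262–380, bin 262–381). Lowering.

```bash
python3 -m handwheel '[{"xyz":[0,0,12],"delta_rot":[0,0,0],"hand":1},{"xyz":[0,0,22],"delta_rot":[0,0,0],"hand":1},{"xyz":[0,0,26],"delta_rot":[0,0,0],"hand":1},{"xyz":[0,0,28],"delta_rot":[0,0,0],"hand":1},{"xyz":[0,0,28],"delta_rot":[0,0,0],"hand":1}]'
```

```text
time_s: 34.35
position: [0.621, 0.1924, 0.0336]
tcp_rot: [[0.997, -0.077, 0.0], [-0.077, -0.997, 0.0], [0.0, -0.0, -1.0]]
force: [-0.2, -0.3, -3.0]
opening: 0.622
grasp_force: 30.0
```

```bash
python3 -m handwheel '[{"xyz":[0,0,1],"delta_rot":[0,0,0],"hand":1},{"xyz":[0,0,2],"delta_rot":[0,0,0],"hand":1},{"xyz":[0,0,2],"delta_rot":[0,0,0],"hand":1},{"xyz":[0,0,2],"delta_rot":[0,0,0],"hand":1},{"xyz":[0,0,2],"delta_rot":[0,0,0],"hand":1}]'
```

```text
time_s: 34.98
position: [0.6213, 0.1925, 0.033]
tcp_rot: [[0.997, -0.077, 0.001], [-0.077, -0.997, 0.0], [0.001, -0.0, -1.0]]
force: [-2.0, -0.8, 6.1]
opening: 0.618
grasp_force: 30.0
```

```bash
python3 -m handwheel '[{"xyz":[0,0,0],"delta_rot":[0,0,0],"hand":0.1},{"xyz":[0,0,0],"delta_rot":[0,0,0],"hand":-0.3},{"xyz":[0,0,0],"delta_rot":[0,0,0],"hand":-1},{"xyz":[0,0,0],"delta_rot":[0,0,0],"hand":-1},{"xyz":[0,0,0],"delta_rot":[0,0,0],"hand":-1}]';python3 -m handwheel '[{"xyz":[0,0,-15],"delta_rot":[0,0,0],"hand":-1},{"xyz":[0,0,-50],"delta_rot":[0,0,0],"hand":-1},{"xyz":[0,0,-100],"delta_rot":[0,0,0],"hand":-1},{"xyz":[0,0,-150],"delta_rot":[0,0,0],"hand":-1},{"xyz":[0,0,-200],"delta_rot":[0,0,0],"hand":-1}]';python3 -m handwheel '[{"xyz":[-20,35,0],"delta_rot":[0,0,0],"hand":-1},{"xyz":[-50,75,-10],"delta_rot":[0,0,0],"hand":-1},{"xyz":[-75,105,-20],"delta_rot":[0,0,0],"hand":-1},{"xyz":[-75,105,-20],"delta_rot":[0,0,0],"hand":-1},{"xyz":[-75,105,-20],"delta_rot":[0,0,0],"hand":-1}]';python3 - <<'E'
from h import *
im=vision.capture("wrist")
cv2.imwrite("pics/w10.png",im[:,:,::-1])
im=vision.capture("side"); cv2.imwrite("pics/s1.png",cv2.resize(im[130:330,150:400,::-1],None,fx=2.8,fy=2.8,interpolation=cv2.INTER_CUBIC))
E
```

```text
time_s: 35.6
position: [0.6209, 0.1924, 0.0314]
tcp_rot: [[0.997, -0.077, -0.0], [-0.077, -0.997, -0.0], [-0.0, 0.0, -1.0]]
force: [0.9, 0.2, 0.5]
opening: 0.906
grasp_force: 0.0
time_s: 36.22
position: [0.6207, 0.1924, 0.2344]
tcp_rot: [[0.997, -0.077, 0.001], [-0.077, -0.997, 0.0], [0.001, -0.0, -1.0]]
force: [1.7, -0.4, 0.5]
opening: 0.999
grasp_force: 0.0
time_s: 36.85
position: [0.5388, 0.0937, 0.2525]
tcp_rot: [[0.997, -0.077, 0.002], [-0.077, -0.997, 0.0], [0.002, -0.001, -1.0]]
force: [0.5, -0.1, -0.2]
opening: 0.999
grasp_force: 0.0
```

View pics/w10.png

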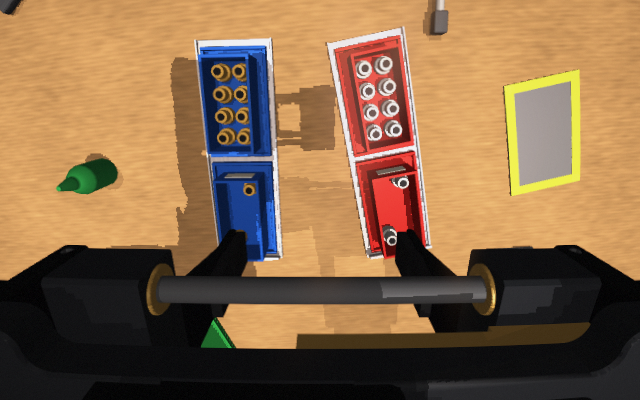

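View pics/s1.png

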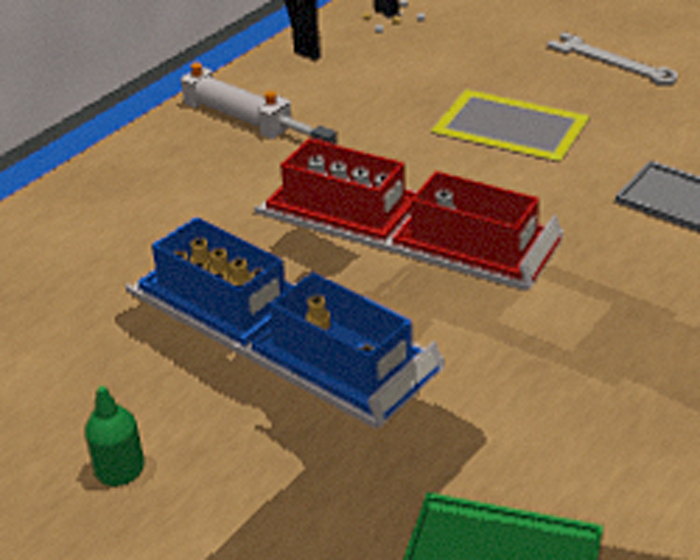

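Both views show all four bins sitting flat in the right trays. Blue full is at (231,105), blue part-used at (245,215), red full at (379,98) and red part-used at (397,210). The mat is empty and the bottle is standing.

```bash
python3 -c "
from rig import workorder
print(workorder.hand_in())"
```

```text
the job is handed in; nothing more can be done
None
```

The job is handed in: each bin is in its own colour's lane, part-used in front and full at the rear, sitting flat in the last pictures, with the glue bottle still standing and about 37 s of the 136 s used.

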